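# Seat the fold mirror in its sloped three-point holder

### The job

Lift the rectangular mirror plate off its rubber rest and seat it, glass face up and lengthwise, in the sloped holder: lay it onto the slope while you still hold it (no dropping), then let go. It must end fully down, resting against both stop pins, centred and square, bearing on all three ball pads so that it cannot rock. Leave the other things on the bench where they are.

Things in the scene. Friction and masses are not known exactly. Their poses are not given: they have to be found in the camera images.
- mirror: The fold mirror, loose: a rectangular plate 120 x 56 x 10 mm, about 0.25 kg, dark metal backing with a pale glass face on top. Origin at the centre of its underside; x along its length, y across its width (the grasp), z out of the glass face. It starts lying flat, face up, on the rubber rest. Turning it end for end makes no difference.
- rest: Black rubber block fixed to the table, 100 x 34 mm, 26 mm high, on which the mirror starts, centred to within 4 mm and lengthwise along the block to within 3 degrees; the mirror's long sides overhang it by about 11 mm each, so fingers can reach below them. Origin at the centre of the block's underside, x along its length.
- holder: Mirror holder, fixed: black base 150 x 90 x 14 mm, black post (50 x 26 mm) and a sloped aluminium T whose metal lies 11 to 21 mm below the seat's z = 0: stem 26 mm wide from seat x = -62 to +56 mm, crossbar 62 mm wide from x = -75 to -35 mm; beside the stem above x = -30 mm there is room for fingers. Origin: centre of the base's underside; x points to the uphill side, z up.
- seat: The place for the mirror on the holder's T, which rises at 35 degrees. Origin 112 mm straight above the holder's origin: where the centre of the mirror's underside belongs. x points uphill along the slope, y across it, z square out of the slope (35 degrees from vertical). Seated, the mirror's underside lies at z = 0, its length along x (either way round).
- pad_left: Polished, slippery steel ball pad of the holder (ball 12 mm across), like the other two; origin = its contact point, at x = -42, y = +22, z = 0 mm in the seat's frame.
- pad_right: Steel ball pad, contact point at x = -42, y = -22, z = 0 mm in the seat's frame.
- pad_top: Steel ball pad, contact point at x = +42, y = 0, z = 0 mm in the seat's frame.
- pin_left: Polished, slippery steel stop pin, 8 mm across, at the foot of the slope, standing 12 mm above the pads' level. Origin on its axis at the pads' level: x = -64, y = +18 mm in the seat's frame. The lower short edge of the mirror rests against it.
- pin_right: The same stop pin at x = -64, y = -18 mm in the seat's frame.
- well_plate: Bystander: clear well plate with lid and reddish wells, 85 x 127 x 21 mm, loose.
- media_bottle: Bystander: bottle with orange cap, 64 mm across, 130 mm high, loose.
- objective: Bystander: aluminium microscope objective standing upright, 44 mm across, 58 mm high, loose.
- dish: Bystander: clear round dish, 60 mm across, 15 mm high, loose.
- tip_box: Bystander: grey box with clear lid, 85 x 120 x 65 mm, loose.
- condenser: Bystander: black condenser barrel, 80 mm across at the top, 85 mm high, loose.
There are look-alikes about, which are no part of the job. Leave any blue or pink look-alike of the holder alone. Of the things that look like the mirror, the smaller one is meant.

How it is judged:
By the outcome, as a careful person would: the job done as asked, in the order asked, and still so for the second after the job is handed in, with the robot touching nothing.
It also fails if it takes over 38 s, if anything falls off the work surface, if the arm or the gripper's body presses on something with over 40 N, if the wrist force passes 120 N, or if a joint passes its speed limit or range.

### The arm

A 6-joint arm with a two-finger parallel gripper is mounted at the origin on the work surface. World frame = base frame: x ahead of the robot, y to its left, z up, the work surface at z = 0. Lengths are in mm, angles in degrees, forces in N, time in s.
With the tool pointing down it reaches from about 350 to 850 mm from the base axis. Payload 8.1 kg.
Tool frame: the origin (TCP) lies midway between the tips of the shut fingers; the grasp point (between the pads) lies 19 mm behind it; z points along the fingers, y is the line along which they close (so a half turn about z gives the same grasp; the last joint's range is limited). The gripper opens to 85 mm and grips with 20 to 120 N. Pads are 22 mm wide; open, the fingers measure 114 mm over their backs; the gripper's body (76 mm by 85 mm) begins 54 mm behind the grasp point. The pads swing forward as they close: fully open they stand 13 mm farther back than shut.
Start: joints at [71.138, 7.471, 85.268, -0, 87.261, -4.893], TCP at [144.813, 582.267, 231.292] pointing down, gripper open.
Joint ranges: [-169.43, 169.43], [-51.17, 129.36], [1.28, 143.12], [-76.62, 256.62], [0, 156.53], [-152.29, 152.29]. Speed limits (degrees/s): [136.94, 136.94, 159.86, 180, 180, 180].

### API

Orientations are given as [roll, pitch, yaw] about the fixed x, y, z axes, in that order (R = Rz(yaw) Ry(pitch) Rx(roll)).
In Python, from bench import r, optics, workorder gives the robot as it stands.
- The arm moves only by the shell command python3 -m handwheel 'ROWS' [FORCE]. ROWS is rows parted by semicolons, their numbers by spaces, 1 to 8 of them, each of 7 numbers: a rotation vector rx, ry, rz in degrees, then dx, dy, dz in mm, then the finger opening in mm; each row is the pose to reach, as a shift and turn from the pose commanded when the command began, along the tool's axes at that moment; what a row does not reach only later rows make up. A row lasts 1/8 s, in which the tool goes at most 62.5 mm and 10.7 degrees, less where a joint would pass 70% of its speed; a pose out of reach is approached as far as the arm can. The fingers move at their own pace and stop on an object; FORCE is the grip in N (left out, the last holds). Time passes only in rows, so rows that do not move let the fingers close. It prints the time, the measured TCP pose, the force, the opening and the grip force at its end.
- r.sense(): the state, without advancing time (a new reading comes with each control period).
- optics.snapshot(name): name is "scene" or "top" or "wrist"; returns a dict with "pixels" (384x512x3 uint8, blue, green, red), "fx", "fy", "cx", "cy" (pixels), "pose" (4x4, takes a point from camera to world coordinates). Camera axes: x right, y up, looking along -z (the intrinsics and any distortion apply to the point x, -y, -z); pixel columns grow to the right and rows downward; lengths in mm; the calibration is good to about 2 mm. The wrist camera is an equidistant fisheye: a pixel r from the principal point sees the ray r / f radians off the axis. A picture is of the moment at which its call begins. There is no depth.
- workorder.hand_in(): hands the job in; it is judged then, once.
The state is a dict: "time": time; "joint_pos": joint angles; "qd": joint speeds; "joint_efforts": joint torques, N m; "tool_pos": TCP position; "tcp_rot": TCP orientation; "ft_force": force on the tool from outside, world axes, zero at the start; "wrist_torque": the same for the moment, N m; "finger_gap": finger opening in mm; "grip_force": force on a finger pad.
Only numpy, scipy, OpenCV 4.12 (cv2) and the standard library are available. Lean on these libraries where they do the work, as an engineer would, in place of code of your own. Each camera call takes 0.05 s, during which the arm holds its last target. There are 200 camera calls.

## Working session

There is one attempt and no reset: what is moved stays moved. The work goes in short steps, Python scripts to look and compute and a shell command to move; the robot and the scene stay as the last step left them, time stands still between calls to the robot, and variables do not carry over. Pictures are saved under pics/ and viewed, at most 10 in all, crops included, and the job is handed in when it is done.

```bash
ls; mkdir -p pics; cat > h.py <<'E'
import numpy as np, cv2
from bench import r, optics, workorder
def snap(n):
    s=optics.snapshot(n); s['pixels']=np.array(s['pixels']); s['pose']=np.array(s['pose']); return s
E
python3 - <<'E'
from h import *
a=[]
for n in ("scene","top","wrist"):
    s=snap(n); cv2.imwrite(f'pics/{n}0.png',s['pixels']); 
    import pickle; pickle.dump(s,open(f'{n}0.pkl','wb'))
    print(n,{k:(v if k!='pose' else v.round(2).tolist()) for k,v in s.items() if k!='pixels'})
print(r.sense())
E
```

```text
pics
scene {'fx': 428.86671795825924, 'fy': 428.86671795825924, 'cx': 243.02868474096684, 'cy': 197.02217618117567, 'pose': [[0.32, -0.7, 0.64, 1532.92], [0.95, 0.23, -0.22, -333.57], [-0.0, 0.68, 0.74, 1198.71], [0.0, 0.0, 0.0, 1.0]]}
top {'fx': 475.4515082536073, 'fy': 475.4515082536073, 'cx': 251.92529476534415, 'cy': 191.11218034167894, 'pose': [[0.01, 0.99, -0.11, 436.12], [-1.0, 0.02, 0.02, 16.76], [0.02, 0.11, 0.99, 1417.18], [0.0, 0.0, 0.0, 1.0]]}
wrist {'fx': 297.3186396354542, 'fy': 297.3186396354542, 'cx': 255.60664206100634, 'cy': 187.09861676697918, 'pose': [[0.24, -0.93, -0.27, 76.69], [0.97, 0.23, 0.07, 598.53], [-0.0, -0.28, 0.96, 373.37], [0.0, 0.0, 0.0, 1.0]]}
{'time': 0.15, 'joint_pos': array([ 7.11376647e+01,  7.50617917e+00,  8.53149594e+01, -3.02060461e-04,
        8.72613470e+01, -4.89491275e+00]), 'qd': array([-0.07742075, -0.10152014, -0.22736721, -0.0402944 ,  0.0615553 ,
        0.04552567]), 'joint_efforts': array([ 7.49764949e-04, -5.70058072e+01, -5.01163960e+01, -1.32464111e-04,
        9.38432990e-03,  7.51727725e-06]), 'tool_pos': array([144.68446869, 581.86013638, 230.47474758]), 'tcp_rot': array([-1.79917790e+02, -6.73777022e-03,  1.66032587e+02]), 'ft_force': array([-0.18726175,  0.77681432, -0.30985164]), 'wrist_torque': array([-0.0042655 ,  0.01951697, -0.02507437]), 'grip_force': 0.0, 'finger_gap': 85.40177275951733}
```

View pics/top0.png

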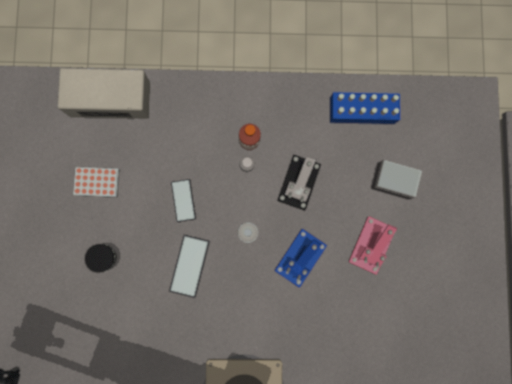

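View pics/scene0.png

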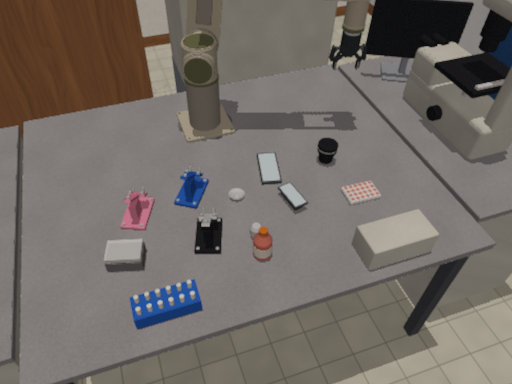

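The top picture shows two mirror-like plates: a small one at (183,200), which is (293,195) in the scene view, and a larger one at (189,266), or (268,167) in scene. The three holders are black at (300,182), blue at (300,258) and pink at (373,245). I choose the small plate and the black holder, and check both in one crop.

```bash
cat >> h.py <<'E'
def ray(s,uv):
    u,v=uv; x=(u-s['cx'])/s['fx']; y=(v-s['cy'])/s['fy']
    d=s['pose'][:3,:3]@np.array([x,-y,-1]); return s['pose'][:3,3], d/np.linalg.norm(d)
def rayf(s,uv):
    d=np.array([(uv[0]-s['cx'])/s['fx'],(uv[1]-s['cy'])/s['fy']]); t=np.hypot(*d); k=np.sin(t)/max(t,1e-9)
    return s['pose'][:3,3], s['pose'][:3,:3]@np.array([d[0]*k,-d[1]*k,-np.cos(t)])
def plane(o_d,z):
    o,d=o_d; return o+d*(z-o[2])/d[2]
def meet(rays):
    A=np.zeros((3,3));b=np.zeros(3)
    for o,d in rays: P=np.eye(3)-np.outer(d,d); A+=P; b+=P@o
    p=np.linalg.solve(A,b); return p,[float(np.linalg.norm((np.eye(3)-np.outer(d,d))@(p-o))) for o,d in rays]
E
python3 - <<'E'
from h import *
import pickle
t=pickle.load(open('top0.pkl','rb'));s=pickle.load(open('scene0.pkl','rb'))
f=lambda im,x,y,w,h,k:cv2.resize(im[y:y+h,x:x+w],None,fx=k,fy=k,interpolation=cv2.INTER_CUBIC)
a=f(t['pixels'],158,170,50,60,5);b=f(t['pixels'],270,150,60,60,5);c=f(s['pixels'],270,172,50,60,5);d=f(s['pixels'],180,200,60,60,5)
cv2.imwrite('pics/crop1.png',np.vstack([np.hstack([a,b]),np.hstack([c,d])]))
# mirrors by glass mask
for n,q,c0 in(('top',t,(183,200)),('scene',s,(293,195)),):
    im=q['pixels'].astype(int)
    m=((im.min(2)>140)).astype(np.uint8)
    nl,lab,st,ce=cv2.connectedComponentsWithStats(m)
    for i in range(1,nl):
        if np.hypot(*(ce[i]-c0))<20 and st[i,4]>50:
            co,_=cv2.findContours((lab==i).astype(np.uint8),0,1)
            rr=cv2.minAreaRect(co[0]); print(n,st[i],ce[i],rr)
            print(cv2.boxPoints(rr).tolist())
E
```

```text
top [173 181  21  39 608] [182.65625    200.11019737] ((182.72000122070312, 200.0399932861328), (37.90092468261719, 16.122034072875977), 81.8698959350586)
[[172.05999755859375, 182.4199981689453], [188.01998901367188, 180.13999938964844], [193.3800048828125, 217.6599884033203], [177.42001342773438, 219.9399871826172]]
scene [280 183  26  23 274] [292.49270073 194.2080292 ] ((292.31378173828125, 194.16552734375), (27.238920211791992, 10.878957748413086), 48.366458892822266)
[[279.1999816894531, 187.6000213623047], [287.3310241699219, 180.37242126464844], [305.4275817871094, 200.7310333251953], [297.2965393066406, 207.95863342285156]]
```

View pics/crop1.png

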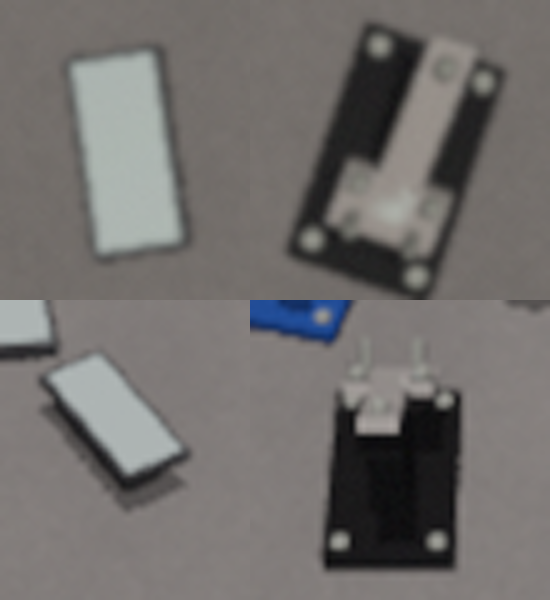

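The crop shows the small plate at top (183,200) with an overhang shadow, so it sits on its rest. It also shows the black holder at (300,182) with the aluminium T, uphill end at about (309,162) and the crossbar with pins at about (297,192).

```bash
python3 - <<'E'
from h import *
import pickle
t=pickle.load(open('top0.pkl','rb'));s=pickle.load(open('scene0.pkl','rb'))
print('mirror centre',meet([ray(t,(182.7,200.1)),ray(s,(292.4,194.2))]))
cs=[plane(ray(t,c),36) for c in [(172.06,182.42),(188.02,180.14),(193.38,217.66),(177.42,219.94)]]
m=sum(cs)/4; e=(cs[0]+cs[1]-cs[2]-cs[3])[:2]; print('top z36',m,'yaw',np.degrees(np.arctan2(e[1],e[0])),np.linalg.norm(e)/2)
scr=[plane(ray(t,c),15) for c in [(295.6,159),(316.8,166.4),(282.6,198),(303.4,205)]]
m=sum(scr)/4;e=(scr[0]+scr[1]-scr[2]-scr[3])[:2]; print('holder',m,np.degrees(np.arctan2(e[1],e[0])),np.linalg.norm(e)/2, np.linalg.norm(scr[0]-scr[1]))
q=lambda i,x,y:(270+(x-250)/5,150+y/5) if i else (180+(x-250)/5,200+(y-300)/5)
print('padtop',meet([ray(t,q(1,445,68)),ray(s,q(0,381,405))]))
print('padtop',meet([ray(t,q(1,352,225)),ray(s,q(0,419,372))]), meet([ray(t,q(1,412,240)),ray(s,q(0,362,372))]))
E
```

```text
mirror centre (array([562.48472702, 186.03996102,  34.83252769]), [0.2308135024868865, 0.23081350248681856])
top z36 [562.71130266 185.64915593  36.        ] yaw 9.747612774000936 110.8671827058867
holder [ 623.84704138 -157.70155833   15.        ] -18.47922793156845 123.7465851369325 67.22694276342155
padtop (array([ 660.66000358, -167.41446315,  128.95529179]), [1.9373269683483172, 1.9373269683482566])
padtop (array([ 580.81336733, -123.5371505 ,   56.11904756]), [2.534231143218022, 2.534231143217981]) (array([ 571.72051139, -159.81623445,   59.53208032]), [0.4519352721306951, 0.45193527213068774])
```

```bash
cat >> h.py <<'E'
from scipy.spatial.transform import Rotation as Ro
def Rw(): return Ro.from_euler('xyz',r.sense()['tcp_rot'],degrees=True)
def go(p,R,sag=(0,0,0)):
    s=r.sense(); R0=Rw()
    rv=np.degrees((R0.inv()*R).as_rotvec()); d=R0.inv().apply(np.array(p)-s['tool_pos'])
    print('rows:',rv.round(2),d.round(1),'dist',np.linalg.norm(d).round(1),'ang',np.linalg.norm(rv).round(1)); return rv,d
def down(yaw): return Ro.from_euler('xyz',[180,0,yaw],degrees=True)
def slope(az,tilt=35):  # tool z = -seat z, tool x = downhill
    d=np.array([np.cos(np.radians(az)),np.sin(np.radians(az)),0]); u=np.array([0,0,1.])
    t=np.radians(tilt); X=-(np.cos(t)*d+np.sin(t)*u); Z=-(-np.sin(t)*d+np.cos(t)*u)
    return Ro.from_matrix(np.c_[X,np.cross(Z,X),Z])
E
python3 -c "
from h import *
go([562.5,186,150],down(189.7))"
```

```text
rows: [-8.000e-02 -2.000e-02 -2.367e+01] [-501.  -283.2   80.8] dist 581.2 ang 23.7
```

```bash
python3 -m handwheel '0 0 -5 -50 -28 8 85; 0 0 -10 -106 -60 17 85; 0 0 -15 -160 -90 26 85; 0 0 -20 -212 -120 34 85; 0 0 -23.7 -266 -150 43 85; 0 0 -23.7 -318 -180 51 85; 0 0 -23.7 -372 -210 60 85; 0 0 -23.7 -424 -240 68 85'; python3 -m handwheel '0 0 0 -43 -49 6 85; 0 0 0 -43 -49 6 85; 0 0 0 -43 -49 6 85'
python3 - <<'E'
from h import *
go([562.5,186,150],down(189.7))
s=snap('wrist'); import pickle; pickle.dump(s,open('w1.pkl','wb')); cv2.imwrite('pics/w1.png',s['pixels'])
E
```

```text
time: 1.15
tool_pos: [499.4, 245.3, 162.8]
tcp_rot: [180.0, -0.0, -170.3]
ft_force: [1.0, -0.3, 1.6]
finger_gap: 85.2
grip_force: 0.0
time: 1.52
tool_pos: [548.7, 205.7, 156.7]
tcp_rot: [180.0, -0.1, -170.3]
ft_force: [-0.1, -0.0, 0.3]
finger_gap: 85.1
grip_force: 0.0
rows: [ 0.01 -0.08 -0.04] [-10.3 -21.7   6.7] dist 24.9 ang 0.1
```

View pics/w1.png

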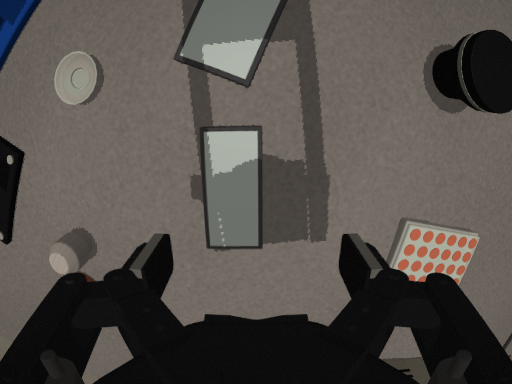

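The wrist view shows the small plate at (235,187) with dark frame corners near (201,127), (262,126), (262,248) and (208,248). The large plate lies above it at (230,35) and the fingers are at the bottom. I'll fit the frame, then step to a second viewpoint.

```bash
cat >> h.py <<'E'
def quad(s,z,box,thr):
    x0,y0,x1,y1=box; g=s['pixels'].max(2)[y0:y1,x0:x1]
    m=(g<thr).astype(np.uint8); nl,lab,st,_=cv2.connectedComponentsWithStats(m)
    i=1+np.argmax(st[1:,4]); co,_=cv2.findContours((lab==i).astype(np.uint8),0,1)
    h=max(co,key=cv2.contourArea)[:,0]+[x0,y0]
    P=np.array([plane(rayf(s,p),z)[:2] for p in h.astype(float)],np.float32)
    rr=cv2.minAreaRect(P); return h,P,rr
E
python3 - <<'E'
from h import *
import pickle
s=pickle.load(open('w1.pkl','rb'))
print(s['pixels'][190,192:275:3].max(1))
for thr in (50,60,70):
    h,P,rr=quad(s,36,(190,115,275,262),thr); print(thr,h.min(0),h.max(0),rr,cv2.boxPoints(rr).round(1).tolist())
E
```

```text
[ 73  74  74  72  36 111 113 112 112 114 113 114 113 114 113 112 114 113
 113 113 114 113  54  37  72  72  72  75]
50 [200 126] [262 248] ((561.5675659179688, 184.71621704101562), (119.83438110351562, 55.4370231628418), 10.679512977600098) [[497.6000061035156, 200.89999389648438], [507.79998779296875, 146.39999389648438], [625.5999755859375, 168.60000610351562], [615.2999877929688, 223.10000610351562]]
60 [199 126] [262 248] ((561.5017700195312, 184.8863067626953), (120.24464416503906, 56.43189239501953), 10.20386028289795) [[497.29998779296875, 202.0], [507.29998779296875, 146.5], [625.7000122070312, 167.8000030517578], [615.7000122070312, 223.3000030517578]]
70 [199 125] [264 249] ((561.7863159179688, 185.5287628173828), (121.56768798828125, 58.85650634765625), 10.3879976272583) [[496.70001220703125, 203.5], [507.29998779296875, 145.60000610351562], [626.9000244140625, 167.5], [616.2999877929688, 225.39999389648438]]
```

```bash
python3 -m handwheel '0 0 0 -10 -21.7 16.7 85; 0 0 0 -10 -21.7 16.7 85; 0 0 0 -10 -21.7 16.7 85'
python3 - <<'E'
from h import *
import pickle
s=snap('wrist'); pickle.dump(s,open('w2.pkl','wb')); cv2.imwrite('pics/w2.png',s['pixels'])
for thr in (50,60,70):
    h,P,rr=quad(s,36,(210,100,310,270),thr); print(thr,h.min(0),h.max(0),rr,cv2.boxPoints(rr).round(1).tolist())
go([562.5,186,140],down(189.7))
E
```

```text
time: 1.95
tool_pos: [561.8, 187.5, 141.1]
tcp_rot: [180.0, 0.0, -170.2]
ft_force: [0.1, 0.6, -0.1]
finger_gap: 84.8
grip_force: 0.0
50 [221 165] [285 246] ((582.4775390625, 188.59393310546875), (77.09782409667969, 55.761085510253906), 10.061097145080566) [[539.7000122070312, 209.3000030517578], [549.4000244140625, 154.39999389648438], [625.2999877929688, 167.89999389648438], [615.5999755859375, 222.8000030517578]]
60 [221 162] [286 247] ((581.6893310546875, 188.28163146972656), (80.60533905029297, 56.666439056396484), 10.127218246459961) [[537.0, 209.10000610351562], [547.0, 153.3000030517578], [626.2999877929688, 167.5], [616.4000244140625, 223.3000030517578]]
70 [219 115] [286 247] ((562.1096801757812, 184.75721740722656), (120.68415832519531, 57.17338180541992), 10.067551612854004) [[497.70001220703125, 202.39999389648438], [507.70001220703125, 146.10000610351562], [626.5, 167.1999969482422], [616.5, 223.5]]
rows: [0.02 0.04 0.11] [-0.1 -1.6  1.3] dist 2.1 ang 0.1
```

View pics/w2.png

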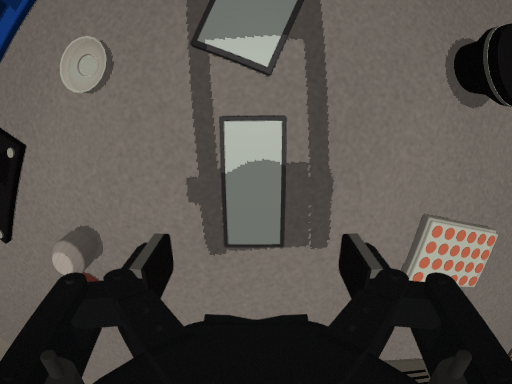

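The plate now sits centred at (253,182), between the fingers. The two wrist views agree on centre (561.8, 184.9), yaw 10.1 and size 120 x 57 at z = 36, which matches the 35 mm triangulated height. I'll descend.

```bash
python3 -c "
from h import *
go([561.8,184.9,8],down(190.15))"
```

```text
rows: [ 0.02  0.04 -0.34] [  0.8  -2.6 133.3] dist 133.4 ang 0.3
```

```bash
python3 -m handwheel '0 0 -0.3 0.8 -2.6 50 85; 0 0 -0.3 0.8 -2.6 95 85; 0 0 -0.3 0.8 -2.6 125 85; 0 0 -0.3 0.8 -2.6 133 85; 0 0 -0.3 0.8 -2.6 133 85; 0 0 -0.3 0.8 -2.6 133 50; 0 0 -0.3 0.8 -2.6 133 50; 0 0 -0.3 0.8 -2.6 133 50' 40;  python3 -m handwheel '0 0 0 0 0 0 50; 0 0 0 0 0 0 50; 0 0 0 0 0 0 50; 0 0 0 0 0 0 50' 40
```

```text
time: 3.0
tool_pos: [563.7, 184.2, 9.8]
tcp_rot: [180.0, 0.2, -170.0]
ft_force: [-1.3, 1.5, 5.2]
finger_gap: 55.6
grip_force: 41.6
time: 3.5
tool_pos: [563.7, 184.2, 9.8]
tcp_rot: [180.0, 0.2, -170.0]
ft_force: [-1.4, 0.3, 6.4]
finger_gap: 55.1
grip_force: 41.6
```

Gripped at 55 mm. I'll lift clear and head over beside the holder.

```bash
python3 -m handwheel '0 0 0 0 0 -8 50; 0 0 0 0 0 -30 50; 0 0 0 0 0 -70 50; 0 0 0 0 0 -120 50; 0 0 0 0 0 -170 50; 0 0 0 0 0 -210 50; 0 0 0 0 0 -220 50; 0 0 0 0 0 -220 50' 60; python3 -c "
from h import *
go([665,-35,235],down(161.5))"
```

```text
time: 4.5
tool_pos: [562.1, 183.5, 227.3]
tcp_rot: [-180.0, 0.0, -170.0]
ft_force: [0.1, -0.1, -2.5]
finger_gap: 54.9
grip_force: 64.1
rows: [0.000e+00 1.000e-02 2.853e+01] [ -63.3 -233.1   -7.7] dist 241.6 ang 28.5
```

```bash
python3 -m handwheel '0 0 4 -8 -28 -1 50; 0 0 10 -20 -75 -3 50; 0 0 16 -34 -125 -5 50; 0 0 22 -48 -175 -6 50; 0 0 27 -58 -215 -8 50; 0 0 28.5 -63 -233 -8 50; 0 0 28.5 -63 -233 -8 50; 0 0 28.5 -63 -233 -8 50'
python3 - <<'E'
from h import *
import pickle
s=snap('wrist'); pickle.dump(s,open('w3.pkl','wb')); cv2.imwrite('pics/w3.png',s['pixels'])
E
```

```text
time: 5.5
tool_pos: [664.0, -33.6, 234.2]
tcp_rot: [180.0, -0.1, 161.6]
ft_force: [-0.6, 0.2, -2.0]
finger_gap: 54.8
grip_force: 64.2
```

View pics/w3.png

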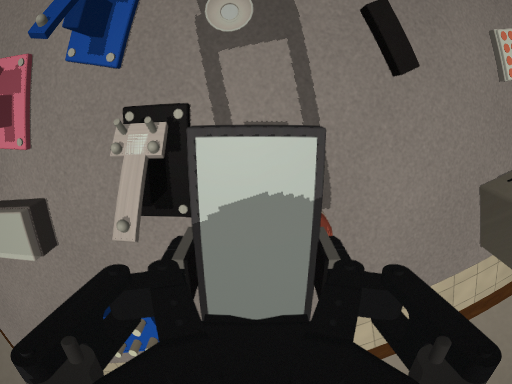

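The view shows the holder left of the held plate, which is gripped squarely. The balls are at about (117,148), (153,146) and (123,226), the pins at about (120,125) and (151,124), and the plate spans (190..325, 127..320). Next is a second viewpoint for triangulation.

```bash
python3 -m handwheel '0 0 0 20 0 -15 50; 0 0 0 50 0 -35 50; 0 0 0 68 0 -48 50; 0 0 0 70 0 -50 50; 0 0 0 70 0 -50 50'
python3 - <<'E'
from h import *
import pickle
s=snap('wrist'); pickle.dump(s,open('w4.pkl','wb'))
a=pickle.load(open('w3.pkl','rb'))
k=5
A=cv2.resize(a['pixels'][100:220+30,95:175],None,fx=4,fy=4,interpolation=cv2.INTER_CUBIC)
# predicted holder origin in w4
T=np.linalg.inv(s['pose'])@np.array([624,-158,90,1]); n=np.array([T[0],-T[1],-T[2]]); th=np.arctan2(np.hypot(n[0],n[1]),n[2]); ph=np.arctan2(n[1],n[0])
u=int(s['cx']+s['fx']*th*np.cos(ph)); v=int(s['cy']+s['fx']*th*np.sin(ph)); print(u,v)
x0=max(u-50,0);y0=max(v-75,0);print(x0,y0)
B=cv2.resize(s['pixels'][y0:y0+150,x0:x0+100],None,fx=4,fy=4,interpolation=cv2.INTER_CUBIC)
cv2.imwrite('pics/c4.png',np.hstack([A,B[:600]]))
E
```

```text
time: 6.18
tool_pos: [598.5, -12.0, 285.5]
tcp_rot: [180.0, 0.0, 161.6]
ft_force: [0.2, 0.3, -3.2]
finger_gap: 54.7
grip_force: 64.3
153 218
103 143
```

View pics/c4.png

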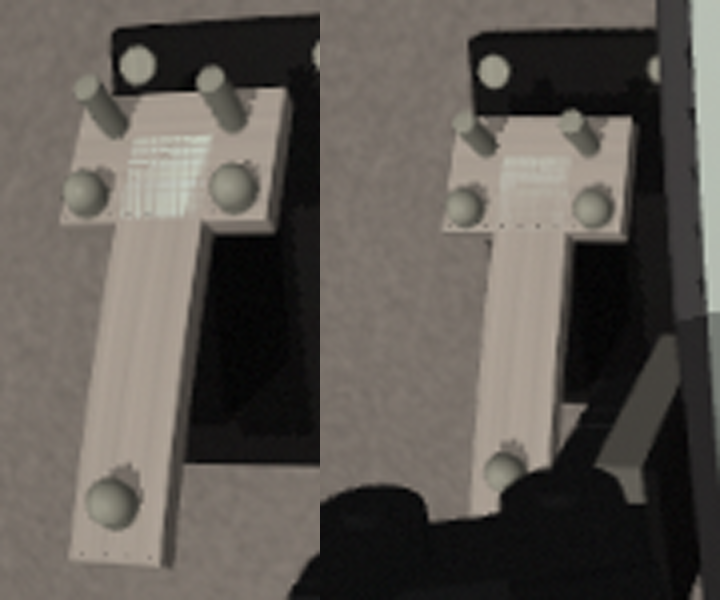

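The crops show the three balls clearly. In the left crop they are at (85,193), (234,188) and (111,504), and in the right one at (146,207), (274,207) and (185,472). The pin tops are at (88,88) and (211,80) on the left, (146,122) and (252,120) on the right.

```bash
python3 - <<'E'
from h import *
import pickle
a=pickle.load(open('w3.pkl','rb'));b=pickle.load(open('w4.pkl','rb'))
A=[(234,188),(85,193),(111,504),(211,78),(88,86)];B=[(274,207),(146,207),(185,472),(252,119),(146,121)]
M=np.array([[-42,22,-6],[-42,-22,-6],[42,0,-6],[-64,18,12],[-64,-18,12]],float)
f=lambda p,x,y:((p[0]+.5)/4-.5+x,(p[1]+.5)/4-.5+y)
P=[]
for p,q in zip(A,B):
    m,e=meet([rayf(a,f(p,95,100)),rayf(b,f(q,103,143))]); P.append(m); print(m.round(1),np.round(e,2))
P=np.array(P)
D=lambda X:[np.linalg.norm(X[i]-X[j]).round(1) for i,j in((0,1),(0,2),(1,2),(3,4),(0,3))]
print(D(P),D(M))
for idx in ([0,1,2,3,4],[0,1,2]):
    R,_=Ro.align_vectors(P[idx]-P[idx].mean(0),M[idx]-M[idx].mean(0)); t=P[idx].mean(0)-R.apply(M[idx].mean(0))
    X,Y,Z=R.as_matrix().T
    print('seat',t.round(1),'az',np.degrees(np.arctan2(X[1],X[0])).round(2),'slope',np.degrees(np.arcsin(X[2])).round(2),'roll',np.degrees(np.arcsin(Y[2])).round(2))
    print((P-(R.apply(M)+t)).round(1).tolist())
E
```

```text
[ 602.9 -126.4   80.5] [0.19 0.19]
[ 588.7 -167.    83.2] [0.19 0.19]
[ 661.2 -169.7  129.5] [0.2 0.2]
[ 573.9 -120.9   83.1] [0.07 0.07]
[ 562.7 -154.2   84.8] [0.12 0.12]
[np.float64(43.1), np.float64(87.6), np.float64(86.1), np.float64(35.2), np.float64(29.6)] [np.float64(44.0), np.float64(86.8), np.float64(86.8), np.float64(36.0), np.float64(28.7)]
seat [ 625.1 -156.8  110.5] az -18.39 slope 34.54 roll -2.2
[[0.0, 0.1, -0.4], [0.8, 0.8, 0.6], [0.2, -0.7, 0.1], [-1.0, -0.4, -0.3], [0.0, 0.1, 0.0]]
seat [ 625.4 -156.7  110.6] az -18.93 slope 34.49 roll -2.61
[[-0.7, -0.1, -0.4], [0.7, 0.4, 0.3], [-0.1, -0.4, 0.1], [-1.8, -1.0, -0.3], [-0.3, -0.6, -0.3]]
```

```bash
python3 - <<'E'
from h import *
import pickle
from scipy.optimize import least_squares
for n,p in(('w3',[664,-33.6,234.2]),('w4',[598.5,-12,285.5])):
    s=pickle.load(open(n+'.pkl','rb')); R0=Ro.from_euler('xyz',[180,0,161.6],degrees=True); g=s['pixels'].max(2).astype(int)
    gl=(g>95).astype(np.uint8)  # glass
    nl,lab,st,ce=cv2.connectedComponentsWithStats(gl); i=lab[160,255]; print(n,st[i])
    L=[];Rr=[]
    for v in range(145,235,5):
        c=np.where(lab[v]==i)[0]; L.append((c.min()-.5,v)); Rr.append((c.max()+.5,v))
    T=[]
    for u in range(215,305,5):
        c=np.where(lab[:,u]==i)[0]; T.append((u,c.min()-.5))
    tool=lambda uv:[R0.inv().apply(x) for x in (s['pose'][:3,3]-p if False else s['pose'][:3,3]-np.array(p), rayf(s,uv)[1])]
    RL,RR,RT=[[tool(q) for q in X] for X in(L,Rr,T)]
    print('cam in tool',RL[0][0].round(1))
    # plane: z=c+x*k ; edges y=-w+yaw.. fit with glass half width w (unknown frame) -> report ratio
    def pts(c,k,X): return np.array([o+d*((c+k*o[0]-o[2])/(d[2]-k*d[0])) for o,d in X])
    for hw in (25,26):
        def f(q):
            a=pts(q[0],q[1],RL);b=pts(q[0],q[1],RR)
            return np.r_[np.abs(a[:,1]-q[2]-q[3]*a[:,0])-hw,np.abs(b[:,1]-q[2]-q[3]*b[:,0])-hw]
        q=least_squares(f,[-26,0,0,0]).x; t=pts(q[0],q[1],RT)
        print(hw,'top z',q[0].round(2),'pitch',np.degrees(q[1]).round(2),'y0',q[2].round(2),'yaw',np.degrees(q[3]).round(2),'end x',t[:,0].mean().round(2),'end slope',np.degrees(np.polyfit(t[:,1],t[:,0],1)[0]).round(2))
# frame width from w2 at z=36
s=pickle.load(open('w2.pkl','rb')); g=s['pixels'].max(2)
for v in (150,200,225): 
    c=np.where(g[v,200:310]>95)[0]+200; print([np.linalg.norm(plane(rayf(s,(c.min()-.5,v)),36)-plane(rayf(s,(c.max()+.5,v)),36))])
E
```

```text
w3 [  195   136   123   183 19895]
cam in tool [  69.6   -0.4 -143.2]
25 top z -21.97 pitch -1.49 y0 -0.37 yaw 0.09 end x 56.98 end slope -0.15
26 top z -17.2 pitch -1.49 y0 -0.36 yaw 0.09 end x 56.48 end slope -0.15
w4 [  195   136   123   183 19909]
cam in tool [  70.    -0.4 -143. ]
25 top z -21.84 pitch -1.58 y0 -0.41 yaw 0.06 end x 57.07 end slope -0.18
26 top z -17.07 pitch -1.58 y0 -0.41 yaw 0.06 end x 56.55 end slope -0.18
[np.float64(79.01559359209443)]
[np.float64(47.6600323809595)]
[np.float64(73.23690938546997)]
```

```bash
cat >> h.py <<'E'
SO=np.array([624.8,-157,112.]);AZ=-18.4;PC=np.array([1.7,0,-16.5])
def seat(): 
    R=slope(AZ).as_matrix(); return np.c_[-R[:,0],R[:,1],-R[:,2]]
def place(x,y,z,pit=0,yaw=0):  # plate centre in seat coords; pit about tool y, yaw about tool z, deg
    R=slope(AZ)*Ro.from_rotvec(np.radians([0,pit,yaw])); 
    return go(SO+seat()@np.array([x,y,z])-R.apply(PC),R)
def where():
    s=r.sense(); S=seat(); R=Rw(); p=S.T@(s['tool_pos']+R.apply(PC)-SO); e=np.degrees((slope(AZ).inv()*R).as_rotvec())
    print('plate in seat',p.round(2),'rot err tool',e.round(2),'F seat',(S.T@s['ft_force']).round(1),'T',(R.inv().apply(s['wrist_torque'])).round(2),'grip',round(s['grip_force'],1),'gap',round(s['finger_gap'],1),'t',round(s['time'],2))
E
python3 -c "
from h import *
print(seat().round(3).tolist()); place(4,0,50)"
```

```text
[[0.777, 0.316, -0.544], [-0.259, 0.949, 0.181], [0.574, 0.0, 0.819]]
rows: [-2.000e-02 -3.503e+01 -2.000e-02] [ -56.2 -128.9  142.2] dist 200.0 ang 35.0
```

```bash
python3 -m handwheel '0 -5 0 -8 -20 10 50; 0 -11 0 -20 -50 30 50; 0 -18 0 -32 -80 60 50; 0 -25 0 -44 -110 100 50; 0 -31 0 -52 -125 130 50; 0 -35 0 -56 -129 142 50; 0 -35 0 -56 -129 142 50; 0 -35 0 -56 -129 142 50'
python3 - <<'E'
from h import *
import pickle
where(); place(4,0,16)
for n in('scene','wrist','top'):
    s=snap(n); pickle.dump(s,open(n+'5.pkl','wb'))
    if n=='scene': a=cv2.resize(s['pixels'][150:250,160:280],(480,400),interpolation=cv2.INTER_CUBIC)
    if n=='top': b=cv2.resize(s['pixels'][140:225,260:345],(320,320),interpolation=cv2.INTER_CUBIC)
E
```

```text
time: 7.22
tool_pos: [611.4, -152.9, 144.6]
tcp_rot: [180.0, 35.0, 161.5]
ft_force: [1.2, -0.3, -0.8]
finger_gap: 54.8
grip_force: 64.2
plate in seat [ 5.55 -0.33 51.26] rot err tool [0.04 0.02 0.05] F seat [ 0.6  0.  -1.4] T [0.06 0.47 0.01] grip 64.2 gap 54.8 t 7.22
rows: [-0.04 -0.02 -0.05] [ 1.5  0.4 35.3] dist 35.3 ang 0.1
```

```bash
python3 - <<'E'
from h import *
import pickle
s=pickle.load(open('wrist5.pkl','rb'));t=pickle.load(open('scene5.pkl','rb'))
A=s['pixels'][:, 60:450]; B=cv2.resize(t['pixels'][150:278,165:267],(306,384),interpolation=cv2.INTER_CUBIC)
cv2.imwrite('pics/c5.png',np.hstack([A,B]))
E
```

```text
(no output)
```

View pics/c5.png

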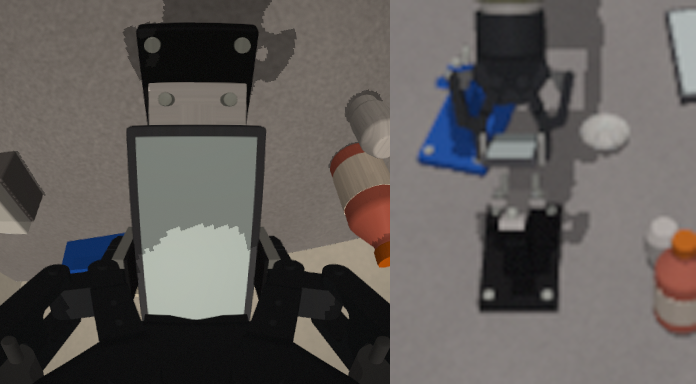

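The wrist view shows both pins end-on below the plate's lower end, at full-image pixels of about (227,99) and (290,99), with the plate centred over the crossbar. I'll measure the pins in the tool frame.

```bash
python3 - <<'E'
from h import *
import pickle
s=pickle.load(open('wrist5.pkl','rb')); where()
g=cv2.resize(cv2.cvtColor(s['pixels'][86:113,214:304],6),None,fx=8,fy=8,interpolation=cv2.INTER_CUBIC)
c=cv2.HoughCircles(cv2.GaussianBlur(g,(5,5),2),cv2.HOUGH_GRADIENT,1,200,param1=60,param2=15,minRadius=45,maxRadius=80)
print(c)
p=r.sense()['tool_pos'];R=Rw()
if c is not None:
  for u,v,rad in c[0][:2]:
    q=((u+.5)/8-.5+214,(v+.5)/8-.5+86); o,d=rayf(s,q); o=R.inv().apply(o-p);d=R.inv().apply(d)
    t=o+d*((-16.5+51.3-12)-o[2])/d[2]; print(q,'tool',t.round(2),'rad mm',rad/8/297*(t-o)[2])
# crossbar edges at row 118 (full px): 
row=s['pixels'][116:122,190:330].max(2).mean(0); print(row.astype(int).tolist())
E
```

```text
plate in seat [ 6.72 -0.11 51.74] rot err tool [ 0.02 -0.11  0.04] F seat [-1.4 -0.9 -1.9] T [0.02 0.5  0.01] grip 64.3 gap 54.7 t 7.38
None
[113, 114, 115, 114, 114, 114, 114, 115, 116, 115, 114, 113, 112, 113, 114, 113, 85, 30, 55, 108, 123, 124, 124, 124, 124, 124, 124, 124, 124, 123, 124, 124, 124, 124, 124, 124, 124, 124, 124, 124, 124, 124, 124, 124, 124, 124, 124, 123, 123, 123, 124, 125, 126, 127, 126, 125, 125, 124, 124, 125, 124, 124, 124, 123, 122, 121, 121, 123, 124, 125, 124, 121, 122, 122, 123, 123, 122, 121, 122, 122, 122, 124, 125, 124, 124, 123, 122, 123, 123, 123, 123, 123, 123, 123, 123, 123, 122, 123, 123, 123, 123, 123, 123, 122, 123, 123, 123, 122, 123, 122, 123, 122, 122, 123, 122, 104, 60, 101, 118, 117, 116, 115, 115, 115, 115, 114, 113, 114, 114, 114, 115, 115, 116, 117, 117, 117, 116, 116, 117, 119]
```

```bash
python3 - <<'E'
from h import *
import pickle
s=pickle.load(open('wrist5.pkl','rb')); p=r.sense()['tool_pos'];R=Rw()
def at(q,tz):
    o,d=rayf(s,q); o=R.inv().apply(o-p);d=R.inv().apply(d); return o+d*(tz-o[2])/d[2]
for zt in (46.5,):
  a,b=at((208.2,118.5),zt),at((305.3,118.5),zt); print('bar',a.round(2),b.round(2),'mid',((a+b)/2).round(2),'width',(b-a)[1].round(2))
a,b=at((227,99),23),at((290,99),23); print('pins',a.round(2),b.round(2),(a+b)/2)
g=s['pixels'].max(2)
# pins: dark rim columns on rows 93..105
print(g[95:104,215:303].mean(0).astype(int).tolist())
for v in (135,160):
    c=np.where(g[v,180:340]<75)[0]+180; l=c[c<255].min()-.5; rr=c[c>255].max()+.5
    a,b=at((l,v),-26.5),at((rr,v),-26.5); print('plate',l,rr,a.round(2),b.round(2),((a+b)/2)[1].round(2),(b-a)[1].round(2))
E
```

```text
bar [ 60.81 -30.69  46.5 ] [60.82 31.19 46.5 ] mid [60.82  0.25 46.5 ] width 61.88
pins [ 72.64 -16.25  23.  ] [72.69 18.5  23.  ] [72.66119464  1.12768768 23.        ]
[124, 125, 123, 110, 100, 102, 104, 104, 105, 106, 106, 106, 106, 105, 103, 97, 79, 64, 75, 100, 124, 125, 125, 125, 125, 124, 125, 124, 124, 124, 124, 124, 124, 125, 124, 124, 125, 124, 124, 124, 124, 124, 125, 124, 124, 124, 124, 124, 124, 124, 124, 124, 124, 124, 124, 124, 124, 124, 124, 124, 124, 123, 123, 123, 122, 102, 78, 67, 69, 88, 101, 105, 106, 106, 106, 106, 106, 105, 104, 103, 101, 103, 115, 122, 122, 122, 122, 122]
plate 185.5 325.5 [ 57.97 -28.42 -26.5 ] [ 57.94  27.37 -26.5 ] -0.53 55.78
plate 187.5 324.5 [ 47.78 -28.05 -26.5 ] [ 47.76  27.4  -26.5 ] -0.32 55.45
```

```bash
python3 - <<'E'
from h import *
import pickle
from scipy.optimize import least_squares
for n,p,y in(('w2',[561.8,187.5,141.1],189.8),('w3',[664,-33.6,234.2],161.6),('wrist5',None,0)):
    s=pickle.load(open(n+'.pkl','rb'))
    if p is None: p=r.sense()['tool_pos']; R0=Rw()
    else: R0=Ro.from_euler('xyz',[180,0,y],degrees=True)
    nl,lab,st,ce=cv2.connectedComponentsWithStats((s['pixels'].max(2)>95).astype(np.uint8)); i=lab[185,252]; x,yy,w,h=st[i,:4]; print(n,st[i])
    L=[];Q=[]
    for v in range(yy+6,min(yy+h-5,235),4):
        c=np.where(lab[v]==i)[0]; L.append((c.min()-.5,v)); Q.append((c.max()+.5,v))
    tool=lambda uv:[R0.inv().apply(z) for z in (s['pose'][:3,3]-np.array(p), rayf(s,uv)[1])]
    RL,RR=[[tool(q) for q in X] for X in(L,Q)]
    def pts(c,k,X): return np.array([o+d*((c+k*o[0]-o[2])/(d[2]-k*d[0])) for o,d in X])
    def f(q):
        a=pts(q[0],q[1],RL);b=pts(q[0],q[1],RR)
        return np.r_[a[:,1]-q[2]-q[3]*a[:,0]+24,b[:,1]-q[2]-q[3]*b[:,0]-24]
    o=least_squares(f,[-26,0,0,0],loss='soft_l1'); q=o.x
    print('z',q[0].round(2),'pitch',np.degrees(q[1]).round(2),'y0',q[2].round(2),'yaw',np.degrees(q[3]).round(2),'rms',np.sqrt(np.mean(o.fun**2)).round(2))
E
```

```text
w2 [ 224  120   59  124 6798]
z 104.94 pitch -3.78 y0 -2.79 yaw -0.29 rms 0.25
w3 [  195   136   123   183 19895]
z -26.16 pitch -2.37 y0 -0.35 yaw 0.08 rms 0.17
wrist5 [  196   137   121   183 19890]
z -26.4 pitch -0.68 y0 -0.52 yaw 0.15 rms 0.13
```

```bash
python3 -c "
from h import *
where(); place(4.5,0.4,5)"
```

```text
plate in seat [ 6.72 -0.11 51.74] rot err tool [ 0.02 -0.11  0.04] F seat [-1.4 -0.9 -1.9] T [0.02 0.5  0.01] grip 64.3 gap 54.7 t 7.38
rows: [-0.02  0.11 -0.04] [ 2.3  0.5 46.7] dist 46.8 ang 0.1
```

```bash
python3 -m handwheel '0 0 0 1 0.2 12 50; 0 0 0 2 0.5 28 50; 0 0 0 2 0.5 38 50; 0 0 0 2 0.5 42 50; 0 0 0 2 0.5 43 50; 0 0 0 2 0.5 43 50; 0 0 0 2 0.5 43 50; 0 0 0 2 0.5 43 50' 45; python3 -c "
from h import *
where(); place(3,0.4,0)"
```

```text
time: 8.38
tool_pos: [632.8, -159.6, 107.7]
tcp_rot: [180.0, 35.0, 161.5]
ft_force: [0.5, 0.9, -2.1]
finger_gap: 54.6
grip_force: 64.3
plate in seat [2.73 0.03 8.15] rot err tool [ 0.04 -0.04  0.06] F seat [-1.   1.  -1.8] T [0.01 0.53 0.08] grip 64.3 gap 54.6 t 8.38
rows: [-0.04  0.04 -0.06] [-0.3  0.4  8.1] dist 8.2 ang 0.1
```

```bash
python3 -m handwheel '0 0 0 -1 0.4 2 50; 0 0 0 -1 0.4 4 50; 0 0 0 -1 0.4 5 50; 0 0 0 -1 0.4 5 50; 0 0 0 -1 0.4 5 50'; python3 -c "
from h import *
where()"; python3 -m handwheel '0 0 0 0 0 1 50; 0 0 0 0 0 2 50; 0 0 0 0 0 2 50; 0 0 0 0 0 2 50' ; python3 -c "
from h import *
where()"
```

```text
time: 9.0
tool_pos: [636.2, -160.4, 103.6]
tcp_rot: [180.0, 35.0, 161.5]
ft_force: [-0.0, -0.1, -2.2]
finger_gap: 55.0
grip_force: 64.3
plate in seat [3.27 0.38 2.8 ] rot err tool [0.04 0.01 0.06] F seat [-1.3 -0.1 -1.8] T [-0.01  0.52  0.03] grip 64.3 gap 55.0 t 9.0
time: 9.5
tool_pos: [637.4, -160.8, 102.1]
tcp_rot: [-180.0, 35.0, 161.5]
ft_force: [-0.6, -1.0, -2.0]
finger_gap: 55.2
grip_force: 64.5
plate in seat [3.39 0.38 0.85] rot err tool [ 0.04 -0.    0.06] F seat [-1.4 -1.1 -1.5] T [-0.07  0.56 -0.02] grip 64.5 gap 55.2 t 9.5
```

Still in free air. Creep on, one millimetre at a time.

```bash
python3 -m handwheel '0 0 0 0 0 0.5 50; 0 0 0 0 0 1 50; 0 0 0 0 0 1 50' 40; python3 -c "
from h import *
where()"; python3 -m handwheel '0 0 0 0 0 0.5 50; 0 0 0 0 0 1 50; 0 0 0 0 0 1 50' ; python3 -c "
from h import *
where()"
```

```text
time: 9.88
tool_pos: [637.8, -160.9, 101.8]
tcp_rot: [-180.0, 35.0, 161.5]
ft_force: [-12.5, 2.9, 8.0]
finger_gap: 54.9
grip_force: 66.1
plate in seat [3.52 0.45 0.36] rot err tool [0.04 0.01 0.05] F seat [-5.9 -1.2 13.9] T [-0.06  1.15 -0.  ] grip 66.1 gap 54.9 t 9.88
time: 10.25
tool_pos: [638.0, -161.0, 101.5]
tcp_rot: [-180.0, 35.0, 161.6]
ft_force: [-27.9, 7.5, 20.9]
finger_gap: 54.9
grip_force: 68.2
plate in seat [3.6  0.42 0.02] rot err tool [0.04 0.04 0.04] F seat [-11.6  -1.7  33.6] T [ 0.01  1.98 -0.  ] grip 68.2 gap 54.9 t 10.25
```

```bash
python3 -m handwheel '0 0 0 0 0 -1 50; 0 0 0 0.5 0 -1.3 50; 0 0 0 1 0 -1.3 50; 0 0 0 1.5 0 -1.3 50; 0 0 0 1.5 0 -1.3 50; 0 0 0 1.5 0 -1.3 50'; python3 -c "
from h import *
where()"; python3 -m handwheel '0 0 0 0.5 0 0 50; 0 0 0 1 0 0 50; 0 0 0 1 0 0 50' ; python3 -c "
from h import *
where()"
```

```text
time: 11.0
tool_pos: [637.4, -160.8, 101.8]
tcp_rot: [180.0, 35.1, 161.5]
ft_force: [-2.5, 0.4, 4.6]
finger_gap: 54.8
grip_force: 65.1
plate in seat [3.18 0.42 0.57] rot err tool [ 0.04 -0.12  0.06] F seat [ 0.6 -0.4  5.2] T [-0.06  0.19  0.01] grip 65.1 gap 54.8 t 11.0
time: 11.38
tool_pos: [636.6, -160.5, 101.1]
tcp_rot: [-180.0, 35.1, 161.5]
ft_force: [-2.2, 0.2, 5.3]
finger_gap: 55.0
grip_force: 65.2
plate in seat [2.1  0.42 0.55] rot err tool [ 0.04 -0.11  0.05] F seat [ 1.3 -0.5  5.5] T [-0.12  0.16 -0.01] grip 65.2 gap 55.0 t 11.38
```

Light contact of 5 N, and it slides freely. I'll continue downhill until the pins take up.

```bash
python3 -m handwheel '0 0 0 0.5 0 0 50; 0 0 0 1 0 0 50; 0 0 0 1 0 0 50' ; python3 -c "
from h import *
where()"; python3 -m handwheel '0 0 0 0.5 0 0 50; 0 0 0 1 0 0 50; 0 0 0 1 0 0 50' ; python3 -c "
from h import *
where()"
```

```text
time: 11.75
tool_pos: [635.8, -160.2, 100.5]
tcp_rot: [180.0, 35.1, 161.5]
ft_force: [-3.7, 1.8, 6.2]
finger_gap: 54.6
grip_force: 65.2
plate in seat [1.03 0.42 0.53] rot err tool [ 0.04 -0.1   0.06] F seat [0.3 0.5 7.4] T [-0.09  0.18 -0.  ] grip 65.2 gap 54.6 t 11.75
time: 12.12
tool_pos: [635.1, -160.0, 100.0]
tcp_rot: [180.0, 35.1, 161.5]
ft_force: [-3.4, 1.2, 6.3]
finger_gap: 54.8
grip_force: 65.2
plate in seat [0.14 0.43 0.57] rot err tool [ 0.04 -0.11  0.06] F seat [0.6 0.  7.2] T [-0.09  0.14  0.01] grip 65.2 gap 54.8 t 12.12
```

```bash
python3 -m handwheel '0 0 0 0.4 0 0 50; 0 0 0 0.8 0 0 50; 0 0 0 0.8 0 0 50' ; python3 -c "
from h import *
where()"; python3 -m handwheel '0 0 0 0.4 0 0 50; 0 0 0 0.8 0 0 50; 0 0 0 0.8 0 0 50' ; python3 -c "
from h import *
where()"
```

```text
time: 12.5
tool_pos: [634.4, -159.8, 99.5]
tcp_rot: [180.0, 35.1, 161.5]
ft_force: [-2.4, 1.6, 5.8]
finger_gap: 54.9
grip_force: 65.2
plate in seat [-0.7   0.44  0.53] rot err tool [ 0.04 -0.11  0.06] F seat [1.1 0.8 6.3] T [-0.07  0.1   0.03] grip 65.2 gap 54.9 t 12.5
time: 12.88
tool_pos: [634.1, -159.7, 99.4]
tcp_rot: [180.0, 35.2, 161.5]
ft_force: [0.9, -0.9, 5.5]
finger_gap: 54.6
grip_force: 65.0
plate in seat [-1.06  0.44  0.6 ] rot err tool [ 0.04 -0.16  0.06] F seat [ 4.1 -0.6  3.8] T [-0.1  -0.17  0.03] grip 65.0 gap 54.6 t 12.88
```

```bash
python3 -m handwheel '0 0 0 0.5 0 0 50; 0 0 0 1 0 0.3 50; 0 0 0 1 0 0.3 50' ; python3 - <<'E'
from h import *
import pickle
where(); s=snap('wrist'); pickle.dump(s,open('w6.pkl','wb'))
A=cv2.resize(s['pixels'][80:180,170:340],(800,470),interpolation=cv2.INTER_CUBIC); cv2.imwrite('pics/c6.png',A)
E
```

```text
time: 13.25
tool_pos: [634.1, -159.7, 99.4]
tcp_rot: [180.0, 35.2, 161.5]
ft_force: [2.1, -1.1, 6.9]
finger_gap: 54.6
grip_force: 65.1
plate in seat [-1.1   0.42  0.6 ] rot err tool [ 0.04 -0.24  0.06] F seat [ 5.9 -0.4  4.3] T [-0.17 -0.57  0.03] grip 65.1 gap 54.6 t 13.25
```

View pics/c6.png

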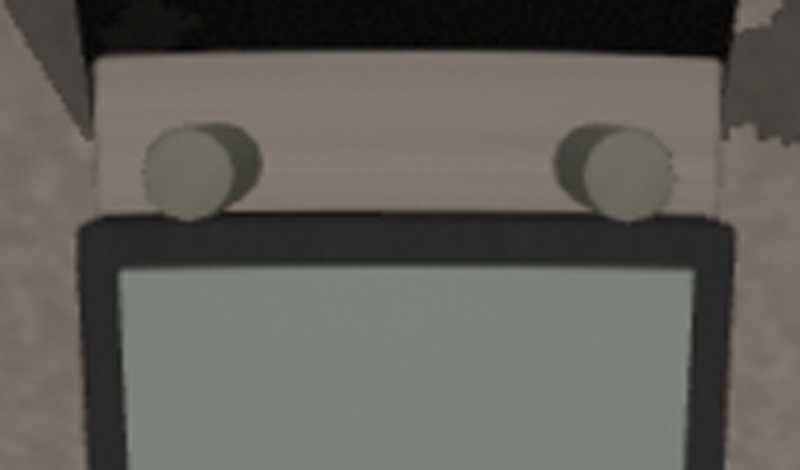

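Both pins touch the plate's lower edge, at crop (188,218) and (629,218). The plate edges at 79 and 735 are centred on the pins to 0.1 mm and the plate is square. I'll let go.

```bash
python3 -m handwheel '0 0 0 0 0 0 60; 0 0 0 0 0 0 66; 0 0 0 0 0 0 80; 0 0 0 0 0 0 85; 0 0 0 0 0 0 85; 0 0 0 0 0 0 85; 0 0 0 0 0 0 85; 0 0 0 0 0 0 85'; python3 -c "
from h import *
where()"
```

```text
time: 14.3
tool_pos: [632.4, -159.1, 97.2]
tcp_rot: [-180.0, 35.0, 161.5]
ft_force: [0.0, -0.0, -0.6]
finger_gap: 85.0
grip_force: 0.0
plate in seat [-3.75  0.4  -0.15] rot err tool [ 0.04 -0.    0.06] F seat [-0.3 -0.  -0.5] T [-0.04  0.32 -0.01] grip 0.0 gap 85.0 t 14.3
```

Free of contact. I'll retreat straight back along the tool axis, then look.

```bash
python3 -m handwheel '0 0 0 0 0 -10 85; 0 0 0 0 0 -30 85; 0 0 0 0 0 -60 85; 0 0 0 0 0 -95 85; 0 0 0 0 0 -115 85; 0 0 0 0 0 -120 85; 0 0 0 0 0 -120 85; 0 0 0 0 0 -120 85'; python3 - <<'E'
from h import *
import pickle
where(); s=snap('wrist'); pickle.dump(s,open('w7.pkl','wb'))
t=snap('scene'); A=cv2.resize(s['pixels'][70:280,150:360],(420,420),interpolation=cv2.INTER_CUBIC); B=cv2.resize(t['pixels'][180:265,170:245],(370,420),interpolation=cv2.INTER_CUBIC)
cv2.imwrite('pics/c7.png',np.hstack([A,B]))
E
```

```text
time: 15.3
tool_pos: [566.8, -137.2, 194.2]
tcp_rot: [-180.0, 34.9, 161.5]
ft_force: [-0.8, 0.6, -0.4]
finger_gap: 84.9
grip_force: 0.0
plate in seat [ -4.69   0.48 119.02] rot err tool [0.04 0.09 0.06] F seat [-1.   0.3  0.2] T [-0.03  0.31  0.04] grip 0.0 gap 84.9 t 15.3
```

View pics/c7.png

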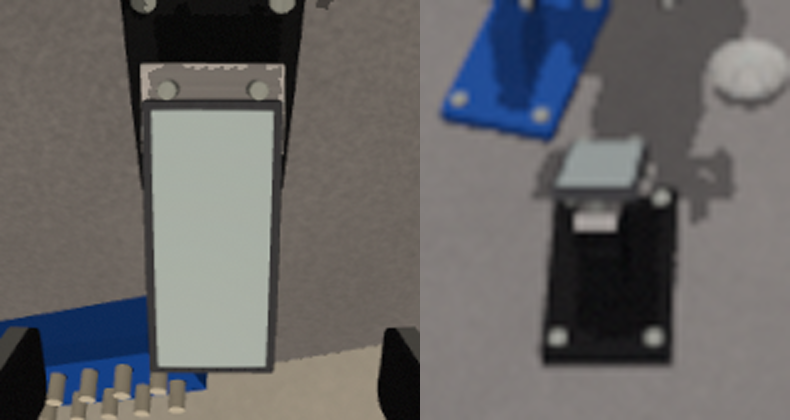

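The plate lies on the holder against both pins. Pins are at (167,90) and (259,90), plate edges at 143 and 281, and the upper end spans 151 to 274, so it is centred and square. One numeric check on the tilt before handing in.

```bash
python3 - <<'E'
from h import *
import pickle
s=pickle.load(open('w7.pkl','rb')); S=seat()
nl,lab,st,ce=cv2.connectedComponentsWithStats((s['pixels'].max(2)>120).astype(np.uint8)); i=lab[190,256]; print(st[i])
co,_=cv2.findContours((lab==i).astype(np.uint8),0,1)
def on(q):
    o,d=rayf(s,q); o=S.T@(o-SO);d=S.T@d; return (o+d*(10-o[2])/d[2])[:2]
P=np.array([on(q) for q in max(co,key=cv2.contourArea)[:,0].astype(float)],np.float32)
print(cv2.minAreaRect(P))
for x0,x1 in((-52,-45),(-5,5),(42,50)):
    k=P[(P[:,0]>x0)&(P[:,0]<x1)]; l=k[k[:,1]<0,1].mean(); h=k[k[:,1]>0,1].mean(); print(x0,'mid',(l+h)/2,'width',h-l)
E
```

```text
[ 226  125   61  129 7479]
((0.2779655456542969, -0.086761474609375), (48.512821197509766, 112.6602554321289), 89.8218002319336)
-52 mid 0.35192966 width 47.677757
-5 mid -0.12051296 width 47.389915
42 mid -0.30185223 width 47.511253
```

```bash
python3 -c "
from h import *
print(workorder.hand_in())"
```

```text
the job is handed in; nothing more can be done
None
```

The mirror is seated face up on the sloped holder, against both stop pins and centred within about 0.4 mm. It looks square and flat in the last camera check, the gripper is clear, and the job is handed in at about 15 s of the 38 s allowed; no verdict was shown.

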